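Open the mould air valves in order

ROBOT

A 7-joint arm with a two-finger parallel gripper is mounted at the origin on the work surface. World frame = base frame: x ahead of the robot, y to its left, z up, the work surface at z = 0. Lengths are in m, angles in rad, forces in N, time in s.
With the tool pointing down it reaches from about 0.425 to 0.925 m from the base axis. Payload 6.8 kg.
Tool frame: the origin (TCP) lies between the finger pads; the fingertips stand 17 mm ahead of it and the grasp point (between the pads) lies 2 mm behind it; x points along the fingers, y is the direction in which the jaws open and shut, and the axes are right-handed (so a half turn about x gives the same grasp; the last joint's range is limited). The gripper opens to 85 mm and grips with 20 to 120 N. Pads are 22 mm wide; open, the fingers measure 114 mm over their backs; the gripper's body (76 mm by 85 mm) begins 54 mm behind the grasp point. The pads swing forward as they close: fully open they stand 13 mm farther back than shut.
Start: joints at [-1.235, 0.477, 0.022, 1.555, -0.011, 1.109, -0.083], TCP at [0.29, 0.61, 0.248] pointing down, gripper open.
Joint ranges: [-2.96, 2.96], [-0.34, 2.1], [-1.41, 1.46], [0.24, 2.44], [-1.37, 4.51], [0.17, 1.92], [-2.96, 2.96]. Speed limits (rad/s): [2.39, 2.39, 3.14, 3.14, 3.14, 3.14, 3.14].

INTERFACE

Orientations are given as a rotation vector (axis times angle).
In Python, from bench import r gives the robot as it stands. The module is installed in compiled form; this text tells all that it offers.
- The arm moves only by the tool apply_moves, never from a script. Its argument "increments" is text: rows parted by semicolons, each of 7 numbers parted by spaces: the finger opening in mm, from 0 to 85.4, then the shift along the tool's x, y, z normalised to -1 to 1, where 1 is 100 cm, then the turn, a rotation vector about the tool's x, y, z normalised to -1 to 1, where 1 is 0.12 rad. In form: gripper x y z wx wy wz; .... A call has exactly 8 rows; each row shifts and turns the commanded pose from where the row before left it, along the tool's axes as they then stand; what a row does not reach is not made up. A row lasts 1/10 s, in which the tool goes at most 50 mm and 8.59 degrees, less where a joint would pass 70% of its speed; a pose out of reach is approached as far as the arm can. A call with a number of a shift or a turn outside -1 to 1 is refused whole. A call with a gripper value outside its range is refused whole. The fingers move at their own pace and stop on an object; "squeeze" is the grip in N (left out, the last holds). Time passes only in rows, so rows that do not move let the fingers close, or fill a call up. It gives the time, the measured TCP pose, the force and the opening at its end, in the units of the state.
- r.get_obs(): the state, without advancing time (a new reading comes with each control period).
- r.grab_frame(name): name is "scene" or "top" or "wrist"; returns a dict with "color" (420x560x3 uint8, blue, green, red), "fx", "fy", "cx", "cy" (pixels), "origin" and "orientation" of the camera in the world. Camera axes: x right, y up, looking along -z (the intrinsics and any distortion apply to the point x, -y, -z); pixel columns grow to the right and rows downward; lengths in m; the calibration is good to about 2 mm. A picture is of the moment at which its call begins. There is no depth.
- r.hand_in(): hands the job in, once; it reports no verdict.
The state is a dict: "clock": time; "joints": joint angles; "qvel": joint speeds; "tau": joint torques, N m; "tcp_pos": TCP position; "orientation": TCP orientation; "contact_force": force on the tool from outside, world axes, zero at the start; "moment": the same for the moment, N m; "grip_width": finger opening in m.
Only numpy, scipy, OpenCV 4.12 (cv2) and the standard library are available. Lean on these libraries where they do the work, as an engineer would, in place of code of your own. Each camera call takes 0.05 s, during which the arm holds its last target. There are 200 camera calls.

TASK

Open the air valves of the three plaster mould halves so that their castings come loose: first the one on the bottle's mould, then the bowl's, and last the mug's. Push each valve's round steel button most of the way in from above with the fingertips, lightly and without ramming it; it stays in by itself. Do not lift, shift or carry the moulds, leave the other things on the bench as they stand, and finish clear of everything.

Things in the scene. Friction and masses are not known exactly. Their poses are not given: they have to be found in the camera images.
- mould_bottle: loose white plaster block 190 (x) by 130 (y) by 50 mm high, about 1.6 kg, flat on the bench; on its top in brown clay half of a bottle lying on its side (waisted, with a narrow neck, 145 mm long, up to 60 mm wide, standing 24 mm above the plaster; neck towards the mould's -x end). Origin: centre of its underside, z up. Valve at x = -70, y = +40 mm. The moulds swap places and are turned.
- button_bottle (a point): centre of the top face of the valve's round steel button on mould_bottle, a flat disc 26 mm across, 30 mm above the plaster when shut (80 mm above the bench); it goes straight down as it is pushed; the mould's casting stays 35 mm or more from its axis. Closed fingertips may come down on it from above.
- valve_bottle (a joint): how far that button is pushed in, m: starts at 0 to 0.002 (shut), 0.014 is the end stop. It slides against about 3 N of steady friction, has no return spring and stays where it is left; past 0.008 the valve is open. Past the stop a sprung cap cushions the push: it gives 5 mm more, from 4.5 N to 9.5 N, and springs back; beyond that it is hard.
- mould_bowl: loose white plaster block 190 (x) by 130 (y) by 50 mm high, about 1.6 kg, flat on the bench; on its top in brown clay half of a bowl lying on its side (60 mm long, widening to 84 mm at the rim, standing 36 mm above the plaster; rim towards the mould's +x end). Origin: centre of its underside, z up. Valve at x = -70, y = +40 mm. The moulds swap places and are turned.
- button_bowl (a point): centre of the top face of the valve's round steel button on mould_bowl, a flat disc 26 mm across, 30 mm above the plaster when shut (80 mm above the bench); it goes straight down as it is pushed; the mould's casting stays 35 mm or more from its axis. Closed fingertips may come down on it from above.
- valve_bowl (a joint): how far that button is pushed in, m: starts at 0 to 0.002 (shut), 0.014 is the end stop. It slides against about 3 N of steady friction, has no return spring and stays where it is left; past 0.008 the valve is open. Past the stop a sprung cap cushions the push: it gives 5 mm more, from 4.5 N to 9.5 N, and springs back; beyond that it is hard.
- mould_mug: loose white plaster block 190 (x) by 130 (y) by 50 mm high, about 1.6 kg, flat on the bench; on its top in brown clay half of a mug lying on its side (straight cylinder 85 mm long, 64 mm wide, with an ear handle on its +y side, standing 24 mm above the plaster). Origin: centre of its underside, z up. Valve at x = -70, y = +40 mm. The moulds swap places and are turned.
- button_mug (a point): centre of the top face of the valve's round steel button on mould_mug, a flat disc 26 mm across, 30 mm above the plaster when shut (80 mm above the bench); it goes straight down as it is pushed; the mould's casting stays 35 mm or more from its axis. Closed fingertips may come down on it from above.
- valve_mug (a joint): how far that button is pushed in, m: starts at 0 to 0.002 (shut), 0.014 is the end stop. It slides against about 3 N of steady friction, has no return spring and stays where it is left; past 0.008 the valve is open. Past the stop a sprung cap cushions the push: it gives 5 mm more, from 4.5 N to 9.5 N, and springs back; beyond that it is hard.
- plug_a: small tapered clay plug standing on the bench, 32 mm across, 40 mm high; origin under its foot; leave alone
- plug_b: a second clay plug like plug_a; leave alone
- beaker: empty clay beaker standing upright, 72 mm across, 85 mm high; origin under its foot; leave alone
- batten: short length of pale wood lying on the bench, 150 x 40 x 32 mm; origin at the centre of its underside; leave alone
- greenware: waisted unfired clay bottle standing upright towards the far edge, 80 mm across, 210 mm high; origin under its foot; leave alone
- knife: spatula lying flat on the bench; leave alone
- dish: small white bowl on the bench, 100 mm across, 40 mm high; origin under its foot; leave alone
Mind the look-alikes: they are no part of the job. What is shaped like the mould_mug but blue is not meant.

How it is judged:
On the way, in this order (a step that is already met when the one before it is completed fails the run):
1. the valve on the bottle's mould is pushed in more than 8 mm (value of joint valve_bottle above 0.008 m), for 0.1 s.
2. the valve on the bowl's mould is pushed in more than 8 mm (value of joint valve_bowl above 0.008 m), for 0.1 s.
3. the valve on the mug's mould is pushed in more than 8 mm (value of joint valve_mug above 0.008 m), for 0.1 s.
At the end, for the whole second after the job is handed in: All three buttons are pushed in more than 8 of their 14 mm, the moulds lie flat and still within 15 mm of where they were, and the other things are within 20 mm of where they were (value of joint each of valve_bottle, valve_bowl, valve_mug above 0.008 m and distance of each of mould_bottle, mould_bowl, mould_mug from where it was at the start of the episode below 0.015 m and angle between each of mould_bottle, mould_bowl, mould_mug's own z axis and vertical below 0.05 rad and linear speed of each of mould_bottle, mould_bowl, mould_mug below 0.01 m/s and distance of each of plug_a, plug_b, beaker, batten, greenware, knife, dish from where it was at the start of the episode below 0.02 m); the robot touches nothing.
It fails at once if the bowl's valve is pushed in (4 mm) before the bottle's is open (8 mm) (value of joint valve_bowl above 0.004 m and value of joint valve_bottle below 0.008 m).
It fails at once if the mug's valve is pushed in (4 mm) before the bowl's is open (8 mm) (value of joint valve_mug above 0.004 m and value of joint valve_bowl below 0.008 m).
It fails at once if a mould or its button is pressed or hit with more than 20 N (contact force between any of the fingers, the arm and mould_bottle above 20 N or contact force between any of the fingers, the arm and mould_bowl above 20 N or contact force between any of the fingers, the arm and mould_mug above 20 N).
It fails at once if a mould is lifted or shifted by more than 15 mm (distance of any of mould_bottle, mould_bowl, mould_mug from where it was at the start of the episode above 0.015 m or height (world z) of any of mould_bottle, mould_bowl, mould_mug above 0.006 m).
It fails at once if another thing on the bench is moved by more than 20 mm (distance of any of plug_a, plug_b, beaker, batten, greenware, knife, dish from where it was at the start of the episode above 0.02 m).
It also fails if it takes over 51 s, if anything falls off the work surface, if the arm or the gripper's body presses on something with over 40 N, if the wrist force passes 120 N, or if a joint passes its speed limit or range.

## Working session

There is one attempt and no reset: what is moved stays moved. The work goes in short steps, Python scripts to look and compute and a tool call to move; the robot and the scene stay as the last step left them, time stands still between calls to the robot, and variables do not carry over. Pictures are saved under pics/ and viewed, about 8 in all and at most 12, crops included, and the job is handed in when it is done.

Besides the shell and the picture viewer there is one more tool, called after "Call:" as name(argument=value, ...), one argument or row to a line, values as JSON. apply_moves: Moves the arm, as the interface text tells. Scaled input: -1 to 1 covers 100 cm each way for a shift and 0.12 rad each way for a turn. Its arguments: {"type":"object","properties":{"increments":{"type":"string"},"squeeze":{"type":"number"}},"required":["increments"]}

```bash
mkdir -p pics; python3 - <<'E'
from bench import r
import cv2
o=r.get_obs(); print(o)
for n in("top","scene"):
    f=r.grab_frame(n); cv2.imwrite(f"pics/{n}1.png",f["color"]); print({k:v for k,v in f.items() if k!="color"})
E
```

```text
{'clock': 0.0, 'joints': array([-1.23509156,  0.47779941,  0.02234343,  1.55643783, -0.01149017,
        1.10929453, -0.08308931]), 'qvel': array([-0.00190992, -0.00049046,  0.00146226, -0.00049237,  0.00023048,
        0.00108513, -0.00153437]), 'tau': array([-2.20431052e-04, -5.96464348e+01,  1.60801761e+00, -2.81190097e+01,
        1.25551698e-02,  9.44919360e-03,  3.43321540e-05]), 'tcp_pos': array([0.28960852, 0.60910257, 0.24733197]), 'orientation': array([ 0.34661339,  1.54289136, -0.34944842]), 'contact_force': array([ 0.49390834,  0.33919726, -1.03324937]), 'moment': array([ 0.01978018, -0.03163414, -0.01847181]), 'grip_width': 0.08528226830893729}
{'fx': 428.121858306987, 'fy': 428.121858306987, 'cx': 285.5729217608056, 'cy': 211.0037513719795, 'origin': array([ 0.29923513, -0.05129035,  1.30498049]), 'orientation': array([ 0.16920579, -0.16224213, -1.53681689])}
{'fx': 456.5089565349985, 'fy': 456.5089565349985, 'cx': 280.57720422107127, 'cy': 207.1678094959314, 'origin': array([ 0.92728914, -0.79662193,  0.75685285]), 'orientation': array([0.89089579, 0.21029549, 0.4030747 ])}
```

View pics/top1.png

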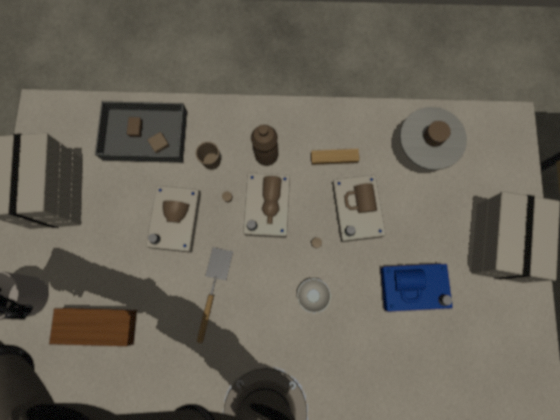

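View pics/scene1.png

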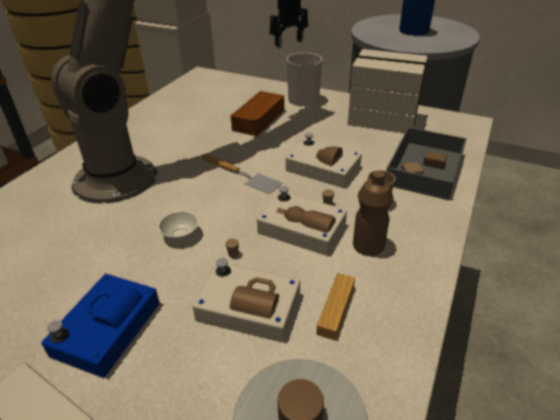

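The top view shows the bowl mould at (174,218) with its button at about (154,239), the bottle mould at (267,205) with its button at (251,225), and the mug mould at (358,208) with its button at (350,231). The blue one at (417,287) is the decoy. In the scene view the buttons are at about (308,139) for the bowl, (284,192) for the bottle and (222,267) for the mug.

```bash
cat > h.py <<'E'
import numpy as np, cv2
from scipy.spatial.transform import Rotation as R
def ray(f,u,v):
    d=np.array([(u-f["cx"])/f["fx"],-(v-f["cy"])/f["fy"],-1.0])
    return f["origin"],R.from_rotvec(f["orientation"]).apply(d)
def on(f,u,v,z):
    o,d=ray(f,u,v); return o+d*(z-o[2])/d[2]
def proj(f,p):
    c=R.from_rotvec(f["orientation"]).inv().apply(np.asarray(p)-f["origin"])
    return np.array([f["cx"]+f["fx"]*c[0]/-c[2], f["cy"]+f["fy"]*c[1]/c[2]])
def tri(a,b):
    (o1,d1),(o2,d2)=a,b
    d1=d1/np.linalg.norm(d1);d2=d2/np.linalg.norm(d2)
    s=np.linalg.lstsq(np.c_[d1,-d2],o2-o1,rcond=None)[0]
    p,q=o1+s[0]*d1,o2+s[1]*d2
    return (p+q)/2,np.linalg.norm(p-q)
E
python3 - <<'E'
from bench import r
from h import *
import pickle
F={n:r.grab_frame(n) for n in("top","scene")}
pickle.dump(F,open("F.pkl","wb"))
t=F["top"]["color"]
# plaster contours: bright, low saturation blocks are like bench; use blue corner pins
hsv=cv2.cvtColor(t,cv2.COLOR_BGR2HSV)
m=cv2.inRange(hsv,(100,70,20),(135,255,255))
n,l,s,c=cv2.connectedComponentsWithStats(m)
for i in range(1,n):
    if s[i,4]<60: print("pin",c[i].round(1),s[i,4],on(F["top"],*c[i],0.05).round(4))
for nm,p,g in(("bottle",(251,225),(284,191)),("bowl",(154,239),(308,138)),("mug",(350,231),(222,265))):
    P,e=tri(ray(F["top"],*p),ray(F["scene"],*g)); print(nm,P.round(4),e.round(4),on(F["top"],*p,.08).round(4))
a=cv2.resize(t[170:260,140:400],None,fx=3,fy=3,interpolation=cv2.INTER_CUBIC)
b=F["scene"]["color"]
bs=[cv2.resize(b[y-20:y+20,x-20:x+20],(260,260),interpolation=cv2.INTER_CUBIC) for x,y in((284,192),(308,139),(222,267))]
cv2.imwrite("pics/z2.png",cv2.convertScaleAbs(np.vstack([a,np.hstack(bs)]),alpha=1.5))
E
```

```text
pin [251.5 177. ] 2 [0.6723 0.065  0.05  ]
pin [284.  178.5] 2 [ 0.6702 -0.0343  0.05  ]
pin [371. 179.] 1 [ 0.6759 -0.2993  0.05  ]
pin [338.5 183. ] 2 [ 0.6606 -0.2003  0.05  ]
pin [160. 190.] 1 [0.6237 0.3405 0.05  ]
pin [192.5 193. ] 2 [0.617  0.2413 0.05  ]
pin [281.5 230. ] 2 [ 0.5111 -0.0314  0.05  ]
pin [380.  230.5] 2 [ 0.5176 -0.3237  0.05  ]
pin [184.5 245. ] 2 [0.4584 0.2532 0.05  ]
bottle [0.5225 0.0597 0.07  ] 0.0057 [0.5183 0.0572 0.08  ]
bowl [0.4733 0.3405 0.0685] 0.005 [0.4695 0.3354 0.08  ]
mug [ 0.5127 -0.2311  0.0657] 0.0044 [ 0.5085 -0.2303  0.08  ]
```

View pics/z2.png

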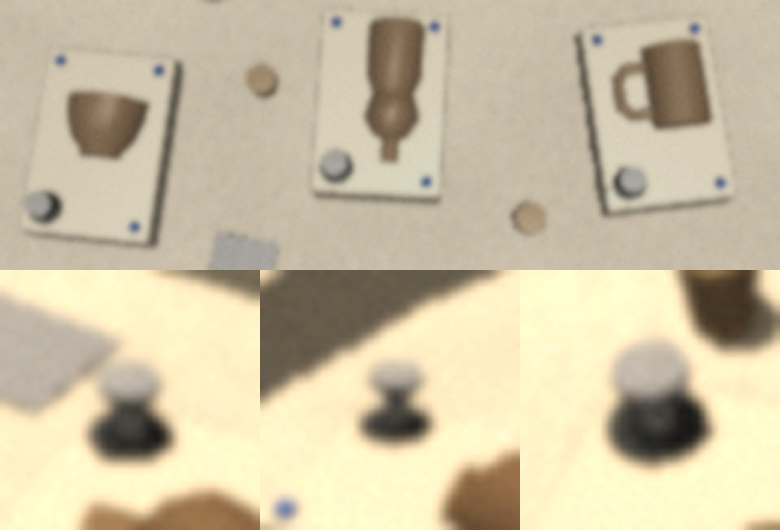

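```bash
cat >> h.py <<'E'
import json
def plan(o,target):
    M=R.from_rotvec(o["orientation"])
    d=M.inv().apply(np.asarray(target)-o["tcp_pos"])
    return d
E
python3 - <<'E'
from bench import r
from h import *
import pickle
F=pickle.load(open("F.pkl","rb"))
t,s=F["top"],F["scene"]
D=dict(bottle=((252.3,224.3),(284.2,189.4)),bowl=((153.3,238.7),(309.1,135.5)),mug=((350.3,230.3),(222.2,262.4)))
pins=dict(bottle=[(251.5,177),(284,178.5),(281.5,230)],bowl=[(160,190),(192.5,193),(184.5,245)],mug=[(338.5,183),(371,179),(380,230.5)])
for n,(a,b) in D.items():
    P,e=tri(ray(t,*a),ray(s,*b))
    A,B,C=[on(t,*p,.05)[:2] for p in pins[n]]  # +x+y, +x-y, -x-y
    c=(A+C)/2; X=(B-C)/np.linalg.norm(B-C); Y=(A-B)/np.linalg.norm(A-B)
    print(n,P.round(4),round(e,4),"top",on(t,*a,.079).round(4),"scene",on(s,*b,.079).round(4),"pins",(c-.07*X+.04*Y).round(4),"size",np.linalg.norm(B-C).round(3),np.linalg.norm(A-B).round(3),"yaw",np.degrees(np.arctan2(X[1],X[0])).round(1))
o=r.get_obs(); print(o["clock"],R.from_rotvec(o["orientation"]).as_matrix().round(3))
print(plan(o,(.52,.056,.20)).round(3))
E
```

```text
bottle [0.524  0.0558 0.0778] 0.0075 top [0.5206 0.0536 0.079 ] scene [0.5274 0.0571 0.079 ] pins [0.5225 0.0581] size 0.159 0.099 yaw -1.0
bowl [0.4746 0.3411 0.0765] 0.0086 top [0.4705 0.3378 0.079 ] scene [0.479  0.3408 0.079 ] pins [0.4739 0.342 ] size 0.159 0.099 yaw -4.3
mug [ 0.5136 -0.2307  0.0734] 0.0047 top [ 0.5108 -0.2314  0.079 ] scene [ 0.5188 -0.2338  0.079 ] pins [ 0.5138 -0.2332] size 0.16 0.1 yaw 8.8
0.2 [[-0.     0.429  0.903]
 [-0.001  0.903 -0.429]
 [-1.    -0.001  0.   ]]
[ 0.048 -0.401  0.446]
```

Call:
apply_moves(
  increments="0 0.003 -0.025 0.028 0 0 0;0 0.003 -0.025 0.028 0 0 0;0 0.003 -0.025 0.028 0 0 0;0 0.003 -0.025 0.028 0 0 0;0 0.003 -0.025 0.028 0 0 0;0 0.003 -0.025 0.028 0 0 0;0 0.003 -0.025 0.028 0 0 0;0 0.003 -0.025 0.028 0 0 0",
  squeeze=20,
)

```text
clock: 1.0
tcp_pos: [0.4066, 0.3313, 0.2242]
orientation: [0.348, 1.543, -0.348]
contact_force: [1.0, 0.9, 0.5]
grip_width: 0.0002
```

Call:
apply_moves(
  increments="0 0.003 -0.025 0.028 0 0 0;0 0.003 -0.025 0.028 0 0 0;0 0.003 -0.025 0.028 0 0 0;0 0.003 -0.025 0.028 0 0 0;0 0.003 -0.025 0.028 0 0 0;0 0.003 -0.025 0.028 0 0 0;0 0.003 -0.025 0.028 0 0 0;0 0.003 -0.025 0.028 0 0 0",
)

```text
clock: 1.8
tcp_pos: [0.523, 0.0546, 0.2002]
orientation: [0.348, 1.543, -0.348]
contact_force: [1.0, 0.0, -0.2]
grip_width: -0.0
```

```bash
python3 - <<'E'
from bench import r
from h import *
f=r.grab_frame("wrist"); o=r.get_obs()
print(o["clock"],o["tcp_pos"],o["orientation"],o["contact_force"],o["grip_width"])
print(plan(o,(.523,.056,.16)).round(4))
cv2.imwrite("pics/w1.png",f["color"]); print({k:v for k,v in f.items() if k!="color"})
print("pred button",proj(f,(.523,.056,.079)),"tip",proj(f,o["tcp_pos"]-[0,0,.017]))
E
```

```text
1.85 [0.52488037 0.04740324 0.20014415] [ 0.35129094  1.53922612 -0.35630724] [ 1.55783833 -4.96804722  0.10987728] 0.00019165350457906456
[ 0.0401  0.007  -0.0056]
{'fx': 306.5260319221269, 'fy': 306.5260319221269, 'cx': 276.07957183055106, 'cy': 211.15258197322447, 'origin': array([0.45183639, 0.08907598, 0.32641927]), 'orientation': array([-0.28293   , -0.17877034,  1.11771266])}
pred button [276.85857386 208.02080348] tip [264.16203765 277.18749781]
```

View pics/w1.png

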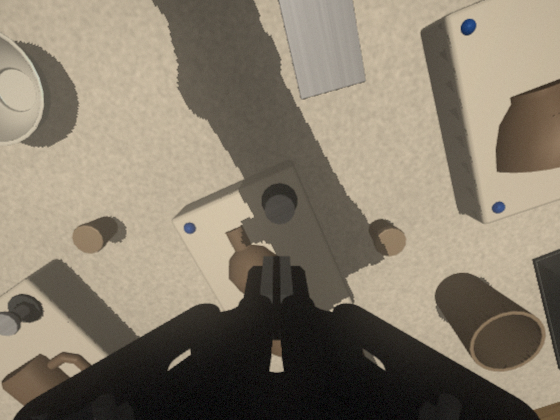

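The wrist view shows the bottle's button at about (280,207) and the mould's casting below it. The prediction was (277,208), so they agree to about 3 mm. I'll let the arm settle and correct from there.

Call:
apply_moves(
  increments="0 0.01 0 0 0 0 0;0 0.01 0 0 0 0 0;0 0.01 0 0 0 0 0;0 0.01 0 0 0 0 0;0 0 0 0 0 0 0;0 0 0 0 0 0 0;0 0 0 0 0 0 0;0 0 0 0 0 0 0",
)

```text
clock: 2.65
tcp_pos: [0.523, 0.0562, 0.1608]
orientation: [0.348, 1.542, -0.348]
contact_force: [-0.0, 0.2, -0.2]
grip_width: -0.0003
```

```bash
python3 - <<'E'
from bench import r
from h import *
f=r.grab_frame("wrist"); o=r.get_obs()
print(o["clock"],o["tcp_pos"],o["contact_force"])
print(plan(o,(.523,.056,.16)).round(4),f["origin"],f["orientation"])
p=proj(f,(.523,.056,.079));print("pred button",p,"tip",proj(f,o["tcp_pos"]-[0,0,.017]))
x,y=p.round().astype(int)
c=f["color"][y-60:y+60,x-80:x+80]; print("crop origin",x-80,y-60)
cv2.imwrite("pics/w2.png",cv2.convertScaleAbs(cv2.resize(c,None,fx=5,fy=5,interpolation=cv2.INTER_CUBIC),alpha=1.8))
import pickle; pickle.dump((f,o),open("w2.pkl","wb"))
E
```

```text
2.7 [0.5229806  0.05612241 0.16072139] [-0.22281861  0.32962083 -1.00610895]
[ 0.0007 -0.0001  0.0001] [0.45172389 0.09062775 0.28687446] [-0.28323838 -0.17950039  1.11754759]
pred button [274.99694357 225.33031848] tip [274.82096689 269.2169119 ]
crop origin 195 165
```

View pics/w2.png

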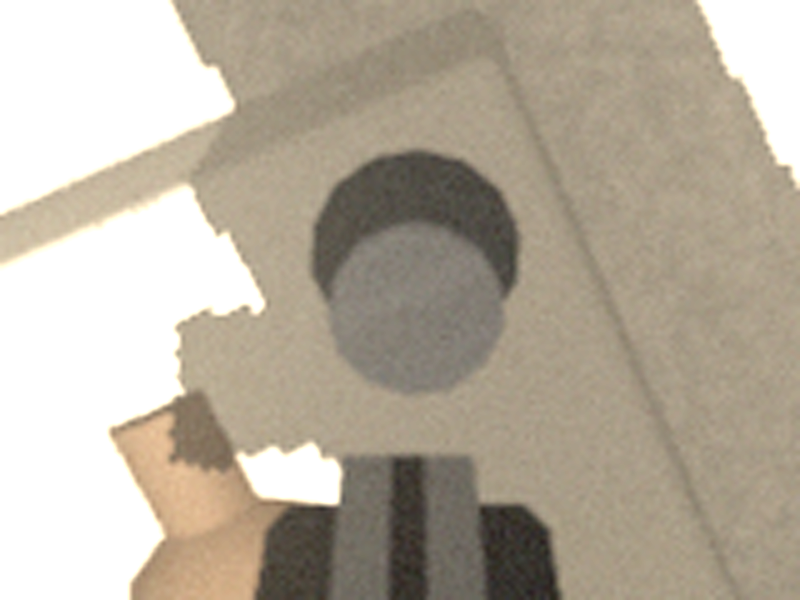

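The disc centre is at (278,226) and the fingertip pad centre at column 277, so they line up to about 1 mm. Next I go down.

Call:
apply_moves(
  increments="0 0.012 0 0 0 0 0;0 0.012 0 0 0 0 0;0 0.012 0 0 0 0 0;0 0.01 0 0 0 0 0;0 0.006 0 0 0 0 0;0 0.003 0 0 0 0 0;0 0 0 0 0 0 0;0 0 0 0 0 0 0",
)

```text
clock: 3.5
tcp_pos: [0.523, 0.0561, 0.1055]
orientation: [0.348, 1.542, -0.348]
contact_force: [0.2, 0.7, -0.7]
grip_width: 0.0004
```

Call:
apply_moves(
  increments="0 0.002 0 0 0 0 0;0 0.002 0 0 0 0 0;0 0.002 0 0 0 0 0;0 0.002 0 0 0 0 0;0 0.002 0 0 0 0 0;0 0.002 0 0 0 0 0;0 0 0 0 0 0 0;0 0 0 0 0 0 0",
)

```text
clock: 4.3
tcp_pos: [0.5226, 0.056, 0.0931]
orientation: [0.348, 1.543, -0.348]
contact_force: [-0.6, 0.9, -0.0]
grip_width: -0.0005
```

Call:
apply_moves(
  increments="0 0.001 0 0 0 0 0;0 0.001 0 0 0 0 0;0 0.001 0 0 0 0 0;0 0.001 0 0 0 0 0;0 0.001 0 0 0 0 0;0 0.001 0 0 0 0 0;0 0.001 0 0 0 0 0;0 0.001 0 0 0 0 0",
)

```text
clock: 5.1
tcp_pos: [0.5227, 0.056, 0.0852]
orientation: [0.348, 1.543, -0.348]
contact_force: [-1.3, 0.0, 2.5]
grip_width: -0.0001
```

Call:
apply_moves(
  increments="0 0.001 0 0 0 0 0;0 0.001 0 0 0 0 0;0 0 0 0 0 0 0;0 0 0 0 0 0 0;0 0 0 0 0 0 0;0 0 0 0 0 0 0;0 0 0 0 0 0 0;0 0 0 0 0 0 0",
)

```text
clock: 5.9
tcp_pos: [0.5226, 0.056, 0.0832]
orientation: [0.348, 1.543, -0.348]
contact_force: [-0.8, -0.2, -0.3]
grip_width: -0.0002
```

```bash
python3 - <<'E'
from bench import r
from h import *
o=r.get_obs(); print(o["contact_force"],o["tcp_pos"])
f=r.grab_frame("scene")
c=f["color"][145:235,225:345]
cv2.imwrite("pics/s3.png",cv2.convertScaleAbs(cv2.resize(c,None,fx=6,fy=6,interpolation=cv2.INTER_CUBIC),alpha=1.6))
E
```

```text
[-0.82731814 -0.20351085 -0.30821426] [0.52260736 0.05603074 0.08324847]
```

View pics/s3.png

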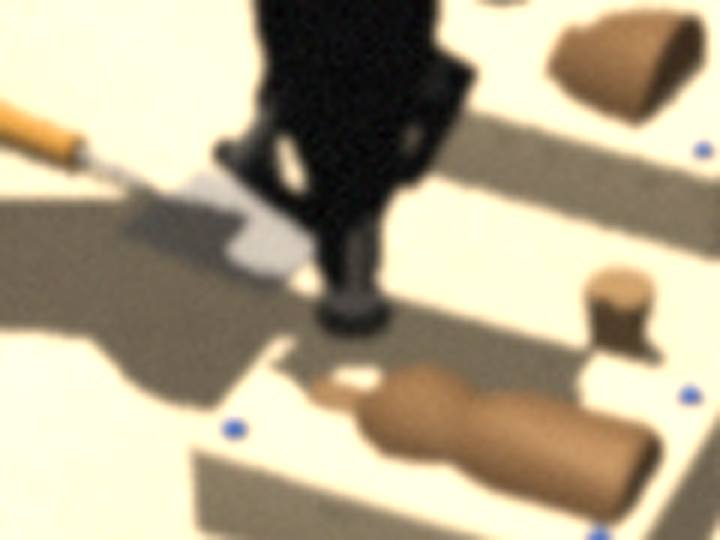

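The fingertips stand on the button at crop position (355,300), in the dark socket, and about flush with it. I'll press on gently until the sprung cap can be felt. That would confirm the stop.

Call:
apply_moves(
  increments="0 0 0 0 0 0 0;0 0 0 0 0 0 0;0 0 0 0 0 0 0;0 0 0 0 0 0 0;0 0 0 0 0 0 0;0 0.0005 0 0 0 0 0;0 0.001 0 0 0 0 0;0 0.001 0 0 0 0 0",
)

```text
clock: 6.75
tcp_pos: [0.5228, 0.056, 0.0811]
orientation: [0.348, 1.542, -0.348]
contact_force: [-1.5, 0.3, 6.3]
grip_width: -0.0003
```

6.3 N means it is past the stop and into the cap, so the bottle valve is fully open. The tip length is confirmed too. Now I lift and go to the bowl.

Call:
apply_moves(
  increments="0 -0.005 0 0 0 0 0;0 -0.015 0 0 0 0 0;0 -0.02 0 0 0 0 0;0 -0.02 0 0 0 0 0;0 -0.02 0 0 0 0 0;0 0 0.01 -0.007 0 0 0;0 0 0.02 -0.014 0 0 0;0 0 0.03 -0.021 0 0 0",
)

```text
clock: 7.55
tcp_pos: [0.5102, 0.1276, 0.1604]
orientation: [0.35, 1.542, -0.351]
contact_force: [0.1, 0.4, 0.6]
grip_width: -0.0002
```

Call:
apply_moves(
  increments="0 0 0.03 -0.021 0 0 0;0 0 0.03 -0.021 0 0 0;0 0 0.03 -0.021 0 0 0;0 0 0.03 -0.021 0 0 0;0 0 0.03 -0.021 0 0 0;0 0 0.02 -0.015 0 0 0;0 0 0.005 -0.004 0 0 0;0 0 0 0 0 0 0",
)

```text
clock: 8.35
tcp_pos: [0.4726, 0.3404, 0.16]
orientation: [0.345, 1.544, -0.347]
contact_force: [-0.4, 0.0, -0.0]
grip_width: 0.0003
```

Call:
apply_moves(
  increments="0 0 0 0 0 0 0;0 0 0 0 0 0 0;0 0 0 0 0 0 0;0 0 0 0 0 0 0;0 0 0 0 0 0 0;0 0 0 0 0 0 0;0 0 0 0 0 0 0;0 0 0 0 0 0 0",
)

```text
clock: 9.15
tcp_pos: [0.4736, 0.3396, 0.1608]
orientation: [0.348, 1.543, -0.348]
contact_force: [0.6, 0.3, 0.5]
grip_width: -0.0004
```

```bash
cat > look.py <<'E'
import sys
from bench import r
from h import *
X,Y,name=float(sys.argv[1]),float(sys.argv[2]),sys.argv[3]
f=r.grab_frame("wrist"); o=r.get_obs()
print(o["clock"],o["tcp_pos"],o["contact_force"],plan(o,(X,Y,.16)).round(4))
p=proj(f,(X,Y,.079));print("pred button",p,"tip",proj(f,o["tcp_pos"]-[0,0,.017]))
x,y=p.round().astype(int)
c=f["color"][y-60:y+60,x-80:x+80]; print("crop origin",x-80,y-60)
cv2.imwrite(name,cv2.convertScaleAbs(cv2.resize(c,None,fx=5,fy=5,interpolation=cv2.INTER_CUBIC),alpha=1.5))
print("per 5px right/down at z .079:",on(f,p[0]+5,p[1],.079)[:2]-[X,Y],on(f,p[0],p[1]+5,.079)[:2]-[X,Y])
E
python3 look.py .474 .340 pics/w3.png
```

```text
9.2 [0.47361352 0.33954112 0.16077421] [-0.09403258  0.31281563 -0.22417303] [0.0008 0.0006 0.0002]
pred button [276.02942928 225.4629929 ] tip [274.87170275 269.20684859]
crop origin 196 165
per 5px right/down at z .079: [0.00155515 0.003276  ] [ 0.00352067 -0.00167194]
```

View pics/w3.png

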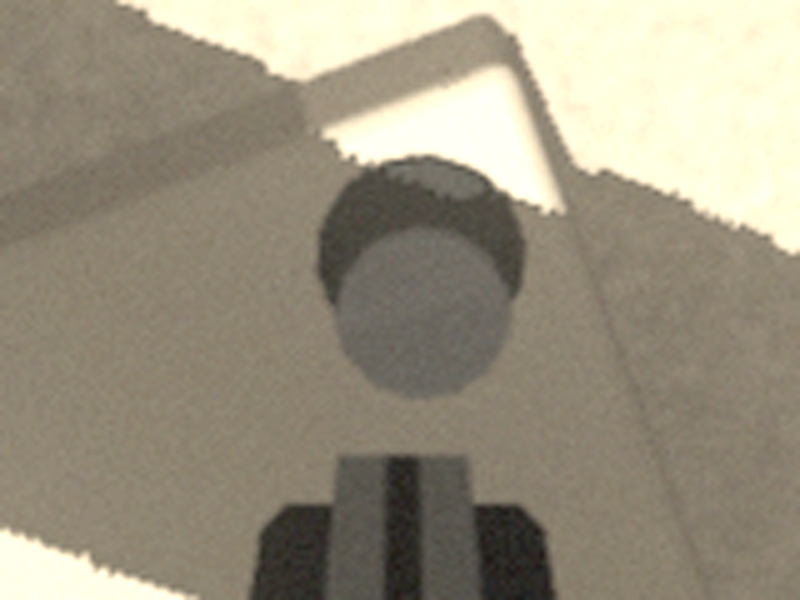

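The bowl's button is centred at crop (423,312), i.e. (280.6,227.4). The fingertip centre is at about (277), roughly 2 mm to the left. I correct by 2 mm in tool y while going down.

Call:
apply_moves(
  increments="0 0.012 0.001 0 0 0 0;0 0.012 0.001 0 0 0 0;0 0.012 0 0 0 0 0;0 0.012 0 0 0 0 0;0 0.006 0 0 0 0 0;0 0.002 0 0 0 0 0;0 0.002 0 0 0 0 0;0 0.001 0 0 0 0 0",
)

```text
clock: 10.0
tcp_pos: [0.4748, 0.3415, 0.102]
orientation: [0.348, 1.542, -0.348]
contact_force: [-0.4, -0.2, 0.1]
grip_width: 0.0001
```

Call:
apply_moves(
  increments="0 0.002 0 0 0 0 0;0 0.002 0 0 0 0 0;0 0.002 0 0 0 0 0;0 0.002 0 0 0 0 0;0 0.002 0 0 0 0 0;0 0.002 0 0 0 0 0;0 0.002 0 0 0 0 0;0 0.001 0 0 0 0 0",
)

```text
clock: 10.8
tcp_pos: [0.4747, 0.3414, 0.0867]
orientation: [0.348, 1.542, -0.348]
contact_force: [0.3, 0.7, 3.0]
grip_width: 0.0
```

Call:
apply_moves(
  increments="0 0 0 0 0 0 0;0 0.001 0 0 0 0 0;0 0.001 0 0 0 0 0;0 0.001 0 0 0 0 0;0 0 0 0 0 0 0;0 0.0005 0 0 0 0 0;0 0.001 0 0 0 0 0;0 0.001 0 0 0 0 0",
)

```text
clock: 11.6
tcp_pos: [0.4745, 0.3414, 0.0815]
orientation: [0.348, 1.543, -0.348]
contact_force: [-0.4, -0.4, 5.6]
grip_width: -0.0001
```

5.6 N, so the cap is felt and the bowl valve is at its stop. On to the mug.

Call:
apply_moves(
  increments="0 -0.005 0 0 0 0 0;0 -0.015 0 0 0 0 0;0 -0.02 0 0 0 0 0;0 -0.02 0 0 0 0 0;0 -0.02 0 0 0 0 0;0 0 -0.01 0.0056 0 0 0;0 0 -0.02 0.0112 0 0 0;0 0 -0.03 0.0169 0 0 0",
)

```text
clock: 12.4
tcp_pos: [0.4785, 0.2729, 0.1612]
orientation: [0.346, 1.543, -0.345]
contact_force: [0.9, -0.7, 0.3]
grip_width: -0.0002
```

Call:
apply_moves(
  increments="0 0 -0.035 0.0197 0 0 0;0 0 -0.035 0.0197 0 0 0;0 0 -0.035 0.0197 0 0 0;0 0 -0.035 0.0197 0 0 0;0 0 -0.035 0.0197 0 0 0;0 0 -0.035 0.0197 0 0 0;0 0 -0.035 0.0197 0 0 0;0 0 -0.035 0.0197 0 0 0",
)

```text
clock: 13.2
tcp_pos: [0.5001, -0.0502, 0.161]
orientation: [0.348, 1.544, -0.349]
contact_force: [1.0, -0.3, 0.3]
grip_width: 0.0002
```

Call:
apply_moves(
  increments="0 0 -0.035 0.0197 0 0 0;0 0 -0.035 0.0197 0 0 0;0 0 -0.035 0.0197 0 0 0;0 0 -0.03 0.0169 0 0 0;0 0 -0.018 0.0101 0 0 0;0 0 -0.008 0.0045 0 0 0;0 0 0 0 0 0 0;0 0 0 0 0 0 0",
)

```text
clock: 14.0
tcp_pos: [0.5137, -0.2308, 0.1609]
orientation: [0.348, 1.544, -0.347]
contact_force: [0.8, 0.3, -0.1]
grip_width: -0.0
```

Call:
apply_moves(
  increments="0 0 0 0 0 0 0;0 0 0 0 0 0 0;0 0 0 0 0 0 0;0 0 0 0 0 0 0;0 0 0 0 0 0 0;0 0 0 0 0 0 0;0 0 0 0 0 0 0;0 0 0 0 0 0 0",
)

```text
clock: 14.8
tcp_pos: [0.514, -0.2322, 0.1613]
orientation: [0.348, 1.543, -0.348]
contact_force: [-0.3, -0.2, -0.0]
grip_width: 0.0002
```

```bash
python3 look.py .514 -.232 pics/w4.png
```

```text
14.85 [ 0.51396918 -0.2321877   0.16127192] [-0.79476289  0.89216568  0.32434913] [ 0.0013  0.0002 -0.0001]
pred button [275.55738182 224.98538208] tip [274.97124146 269.25373872]
crop origin 196 165
per 5px right/down at z .079: [0.00155832 0.00328153] [ 0.00352393 -0.00167621]
```

View pics/w4.png

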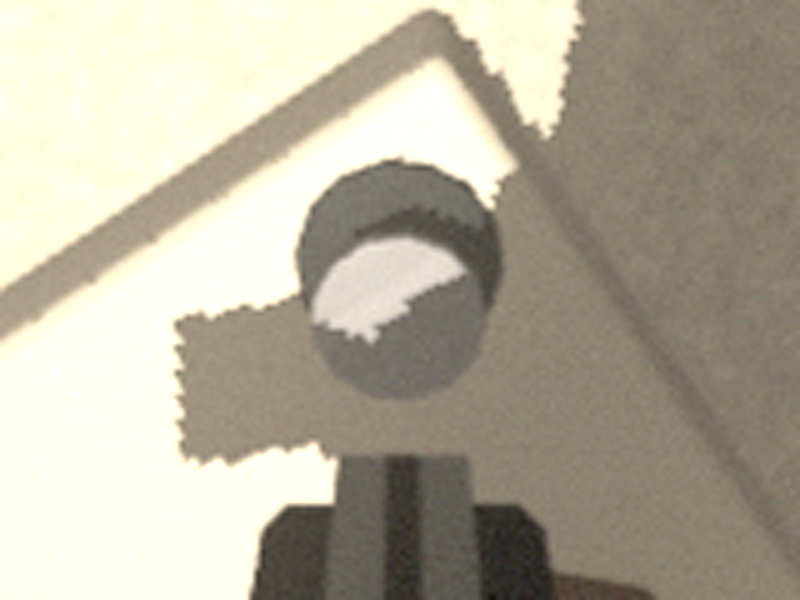

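The mug's button is centred at crop (400,318) and the fingertip at column 404, so it is aligned to about 1.5 mm. I go down with 1 mm in tool z.

Call:
apply_moves(
  increments="0 0.012 0 0.001 0 0 0;0 0.012 0 0 0 0 0;0 0.012 0 0 0 0 0;0 0.012 0 0 0 0 0;0 0.006 0 0 0 0 0;0 0.002 0 0 0 0 0;0 0.002 0 0 0 0 0;0 0.001 0 0 0 0 0",
)

```text
clock: 15.65
tcp_pos: [0.5151, -0.2327, 0.1024]
orientation: [0.348, 1.542, -0.348]
contact_force: [0.2, -0.3, 0.3]
grip_width: 0.0001
```

Call:
apply_moves(
  increments="0 0.002 0 0 0 0 0;0 0.002 0 0 0 0 0;0 0.002 0 0 0 0 0;0 0.002 0 0 0 0 0;0 0.002 0 0 0 0 0;0 0.002 0 0 0 0 0;0 0.002 0 0 0 0 0;0 0.001 0 0 0 0 0",
)

```text
clock: 16.45
tcp_pos: [0.515, -0.2326, 0.0872]
orientation: [0.348, 1.542, -0.348]
contact_force: [-0.4, -0.3, 3.4]
grip_width: -0.0004
```

Call:
apply_moves(
  increments="0 0 0 0 0 0 0;0 0.001 0 0 0 0 0;0 0.001 0 0 0 0 0;0 0.001 0 0 0 0 0;0 0 0 0 0 0 0;0 0.0005 0 0 0 0 0;0 0.001 0 0 0 0 0;0 0.001 0 0 0 0 0",
)

```text
clock: 17.25
tcp_pos: [0.5149, -0.2326, 0.0819]
orientation: [0.348, 1.543, -0.348]
contact_force: [-1.1, 0.1, 5.8]
grip_width: 0.0001
```

Call:
apply_moves(
  increments="0 -0.005 0 0 0 0 0;0 -0.015 0 0 0 0 0;0 -0.025 0 0 0 0 0;0 -0.03 0 0 0 0 0;0 -0.03 0 0 0 0 0;0 -0.03 0 0 0 0 0;0 -0.02 0 0 0 0 0;0 -0.01 0 0 0 0 0",
)

```text
clock: 18.05
tcp_pos: [0.5155, -0.2331, 0.2497]
orientation: [0.348, 1.539, -0.348]
contact_force: [-0.1, -0.1, -0.4]
grip_width: 0.0001
```

Call:
apply_moves(
  increments="0 0 0 0 0 0 0;0 0 0 0 0 0 0;0 0 0 0 0 0 0;0 0 0 0 0 0 0;0 0 0 0 0 0 0;0 0 0 0 0 0 0;0 0 0 0 0 0 0;0 0 0 0 0 0 0",
)

```text
clock: 18.85
tcp_pos: [0.5149, -0.2326, 0.2467]
orientation: [0.348, 1.543, -0.348]
contact_force: [-0.5, 0.7, 1.4]
grip_width: 0.0001
```

```bash
python3 - <<'E'
from bench import r
from h import *
import pickle
F=pickle.load(open("F.pkl","rb"))
o=r.get_obs(); print(o["clock"],o["contact_force"],o["tcp_pos"])
rows=[]
s=r.grab_frame("scene")["color"]
for im in(F["scene"]["color"],s):
    rows.append(np.hstack([cv2.resize(im[y-20:y+20,x-20:x+20],(260,260),interpolation=cv2.INTER_CUBIC) for x,y in((284,192),(308,139),(222,267))]))
cv2.imwrite("pics/end.png",cv2.convertScaleAbs(np.vstack(rows),alpha=1.5))
t=r.grab_frame("top")["color"]
m=cv2.inRange(cv2.cvtColor(t,cv2.COLOR_BGR2HSV),(100,70,20),(135,255,255))
n,l,st,c=cv2.connectedComponentsWithStats(m)
print([c[i].round(1).tolist() for i in range(1,n) if st[i,4]<60])
E
```

```text
18.85 [-0.47034016  0.74873135  1.37780154] [ 0.51488335 -0.23261686  0.2467354 ]
[[251.5, 177.0], [338.5, 183.0], [160.0, 190.0], [192.5, 193.0], [281.5, 230.0], [184.5, 245.0]]
```

View pics/end.png

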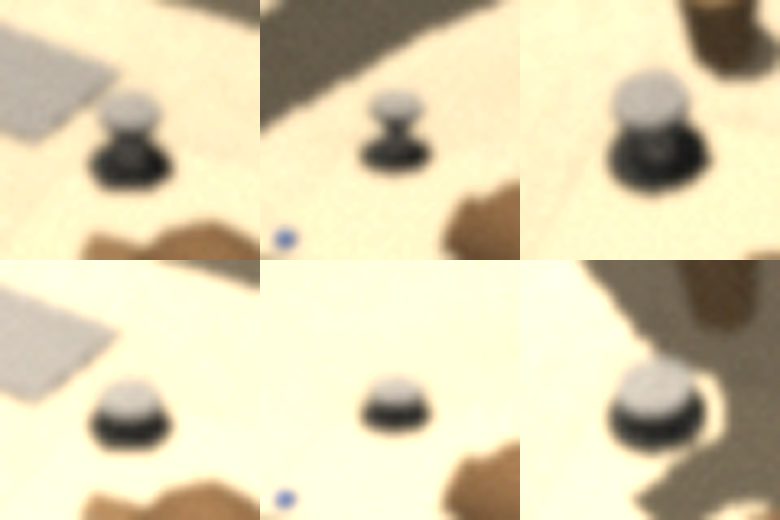

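The lower row of crops shows all three buttons pressed down onto their sockets, with the moulds where they were. The six mould pins still visible sit at the same pixels as before.

```bash
python3 -c "
from bench import r
r.hand_in()"
```

```text
the job is handed in; nothing more can be done
```

I opened the three valves in order (bottle, bowl, mug) by pressing each button down with closed fingertips, then lifted clear and handed the job in at about 19 s. The hand-in reports no verdict.

- **Force:** each press ended with the sprung cap felt at 5.6 to 6.3 N, so every button reached its 14 mm stop. These are readings at the end of each move call, well under the 20 N limit; peaks in between were not recorded.
- **Buttons:** the before-and-after pictures show all three down on their sockets.
- **Moulds:** six of the nine corner pins sit at exactly the same pixels as at the start. The other three, one on the bottle's mould and two on the mug's, were not picked up in the last frame, probably because of the arm or its shadow. I didn't measure the mug's mould beyond one pin.
- **Other things:** I didn't measure these again. Nothing in the force readings or pictures suggested that anything was touched.
- **Final position:** the TCP is 0.247 m above the bench, directly over the mug's valve and touching nothing.
- **Disagreement:** the two fixed cameras and the pins differed by 5 to 9 mm on the button positions. I used values in between and corrected them from the wrist camera, by up to 2 mm, before each press.

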